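# Change the tape roll on the bench stand

### The arm

A 6-joint arm with a two-finger parallel gripper is mounted at the origin on the work surface. World frame = base frame: x ahead of the robot, y to its left, z up, the work surface at z = 0. Lengths are in mm, angles in rad, forces in N, time in s.
With the tool pointing down it reaches from about 275 to 1000 mm from the base axis. Payload 8.4 kg.
Tool frame: the origin (TCP) lies at the very end of the fingers, on their centre line; the grasp point (between the pads) lies r.hold_point_z behind it (r.hold_point_z is the distance from the TCP to the grasp point, in mm); x points along the fingers, z is the direction in which the jaws open and shut, and the axes are right-handed (so a half turn about x gives the same grasp; the last joint's range is limited). The gripper opens to 85 mm and grips with 20 to 120 N. Pads are 22 mm wide; open, the fingers measure 114 mm over their backs; the gripper's body (76 mm by 85 mm) begins 54 mm behind the grasp point. The pads swing forward as they close: fully open they stand 13 mm farther back than shut.
Start: joints at [-1.304, 0.353, 1.633, -0, 1.155, -0.002], TCP at [165.983, -602.559, 231.281] pointing down, gripper open.
Joint ranges: [-2.63, 2.63], [-0.92, 2.1], [0.06, 2.66], [-1.3, 4.44], [0, 2.69], [-3.02, 3.02]. Speed limits (rad/s): [2.22, 2.22, 2.79, 3.14, 3.14, 3.14].

### API

Orientations are given as [roll, pitch, yaw] about the fixed x, y, z axes, in that order (R = Rz(yaw) Ry(pitch) Rx(roll)).
In Python, from rig import r gives the robot as it stands.
- The arm moves only by the tool jog_arm, never from a script. Its argument "series" is a list of rows, each a list of 7 numbers: the turn, a rotation vector about the tool's x, y, z in degrees, then the shift along the tool's x, y, z in cm, then the opening, from 0 (shut) to 1 (fully open). In form: [[wx, wy, wz, tx, ty, tz, fingers], ...]. A call has 1 to 20 rows; each row shifts and turns the commanded pose from where the row before left it, along the tool's axes as they then stand; what a row does not reach is not made up. A row lasts 1/10 s, in which the tool goes at most 50 mm and 8.59 degrees, less where a joint would pass 70% of its speed; a pose out of reach is approached as far as the arm can. A call with a gripper value outside its range is refused whole. The fingers move at their own pace and stop on an object; "force" is the grip in N (left out, the last holds). Time passes only in rows, so rows that do not move let the fingers close. It gives the time, the measured TCP pose, the force and the opening at its end, in the units of the state.
- r.sense(): the state, without advancing time (a new reading comes with each control period).
- r.grab_frame(name): name is "scene" or "top"; returns (picture, depth): 384x512x3 uint8, red, green, blue; 384x512 float32, mm along the optical axis (not along the pixel's ray), 0 where there is no reading.
- r.get_calibration(name): a dict with "mtx" (3x3 intrinsics, pixels), "position" and "rotation" of the camera in the world. Camera axes: x right, y down, z forward; pixel columns grow to the right and rows downward; lengths in mm; the calibration is good to about 2 mm. A picture is of the moment at which its call begins. get_calibration takes no time and is no camera call.
- r.sign_off(): hands the job in, once; it reports no verdict.
The state is a dict: "clock": time; "qpos": joint angles; "qvel": joint speeds; "joint_efforts": joint torques, N m; "eef_pos": TCP position; "tcp_rot": TCP orientation; "contact_force": force on the tool from outside, world axes, zero at the start; "wrist_torque": the same for the moment, N m; "opening": opening from 0.0 (shut) to 1.0 (fully open).
Only numpy, scipy, OpenCV 4.12 (cv2) and the standard library are available. Lean on these libraries where they do the work, as an engineer would, in place of code of your own. Each camera call takes 0.05 s, during which the arm holds its last target.

### The job

Change the roll on the tape stand: lift the empty cardboard core off the upright spindle and put it in the grey scrap tray, then mount the full roll with the 38 mm wide tape (not the narrow 18 mm one or the big one) on the spindle so that it sits flat on the platter. Finally swing the keeper arm fully closed over the spindle, against its stop. Leave the other things on the bench where they are.

Things in the scene. Friction and masses are not known exactly. Their poses are not given: they have to be found in the camera images.
- stand: roll stand fixed to the bench: grey base plate 100 (x) x 260 (y) x 12 mm. Origin on the bench surface on the spindle's axis; its z is up, its y points horizontally from the spindle to the keeper's pillar. The plate reaches from y = -118 to +142 mm. On it: the platter (see platter), a low toothed cutter bar across y = -107 mm (60 x 10 mm, top 34 mm above the bench), and the pillar (diameter 14 mm) at y = +110 mm that carries the keeper arm
- platter (a point): centre of the top of the round aluminium platter (diameter 76 mm), 20 mm above the bench, at the foot of the steel spindle. The spindle has diameter 22 mm and stands 52 mm above this point; its top 5 mm taper to diameter 14 mm. Axes as the stand's
- core: empty cardboard core, a plain tube of outer diameter 33 mm, bore 25.4 mm, 38 mm tall, about 20 g, standing loose (not stuck) on the platter around the spindle at the start; the spindle's top rises 14 mm above it. Origin: centre of its underside, z along its axis
- roll: full roll of green tape on a cardboard core, outer diameter 58 mm, bore 25.4 mm, 38 mm tall, about 60 to 130 g, lying flat on the bench with its bore upright. Origin: centre of its underside, z along its axis. It lies in either of two places: left of the stand, or to the right of it beyond the tray; the narrow roll lies in the other
- tray: grey open scrap tray 130 x 130 x 45 mm high, walls 4 mm, floor 4 mm, fixed to the bench to the right of the robot. Origin: centre of its underside; its sides along its x and y
- keeper (a joint): angle of the aluminium keeper arm about the pillar's upright axis: 0 = closed against its stop, the arm pointing in the stand's -y with its end disc over the spindle; it grows counter-clockwise seen from above as the arm opens, towards the stand's +x side (at 1.57 the arm points in the stand's +x), up to 2.2 rad. It starts open, 1.3 to 2.0 rad. It stays where it is left and needs about 0.6 N at the knob
- pivot (a point): point on the keeper's hinge axis at the underside of the arm, on the pillar, 78 mm above the bench
- keeper_knob (a point): on the keeper arm's upright black round knob, 110 mm from the hinge axis: 14 mm diameter, 42 mm tall, rising from the arm's top (86 mm above the bench) to 128 mm. This point is on its axis, 110 mm above the bench. The arm is 8 mm thick; its end disc under the knob has diameter 34 mm and passes 6 mm above the spindle's top
- narrow_roll: another green tape roll of the same 58 mm diameter and bore but only 18 mm tall; a bystander. Origin: on its underside
- big_roll: large flat green tape roll, outer diameter 110 mm, bore 76 mm, 25 mm tall; a bystander. Origin: on its underside
- screwdriver: black-handled screwdriver 170 mm long lying flat; a bystander. Origin: on its underside
- clear_box: clear plastic sample box 37 x 37 x 20 mm; a bystander. Origin: on its underside
- hex_keys: set of hex keys in a black holder, about 115 x 22 x 34 mm; a bystander. Origin: on its underside
- bottle: small amber bottle, diameter 40 mm, 85 mm tall; a bystander. Origin: on its underside
- tweezers: steel tweezers 120 mm long lying flat; a bystander. Origin: on its underside
There are look-alikes about, which are no part of the job. What is shaped like the roll but pink is not meant.

How it is judged:
By the outcome, as a careful person would: the job done as asked, in the order asked, and still so for the second after the job is handed in, with the robot touching nothing.
It also fails if it takes over 67 s, if anything falls off the work surface, if the arm or the gripper's body presses on something with over 40 N, if the wrist force passes 120 N, or if a joint passes its speed limit or range.

## Working session

There is one attempt and no reset: what is moved stays moved. The work goes in short steps, Python scripts to look and compute and a tool call to move; the robot and the scene stay as the last step left them, time stands still between calls to the robot, and variables do not carry over. Pictures are saved under pics/ and viewed, and the job is handed in when it is done.

Besides the shell and the picture viewer there is one more tool, called in YAML: its name, and indented under it one key for each argument. jog_arm: Moves the arm, as the interface text tells. Its arguments: {"type":"object","properties":{"series":{"type":"array"},"force":{"type":"number"}},"required":["series"]}

```bash
ls; mkdir -p pics
python3 - <<'E'
from rig import r
import cv2,numpy as np
np.set_printoptions(suppress=True,precision=3)
for n in("scene","top"):
    p,d=r.grab_frame(n)
    cv2.imwrite(f"pics/{n}0.png",p[:,:,::-1]); np.save(f"pics/{n}0.npy",d); np.save(f"pics/{n}0rgb.npy",p)
    print(n,r.get_calibration(n))
print(r.sense(),r.hold_point_z)
E
```

```text
pics
scene {'mtx': array([[469.058,   0.   , 256.148],
       [  0.   , 469.058, 194.253],
       [  0.   ,   0.   ,   1.   ]]), 'position': array([1535.635,  739.311,  964.488]), 'rotation': array([-2.201, -0.021,  2.223])}
top {'mtx': array([[389.508,   0.   , 251.159],
       [  0.   , 389.508, 192.935],
       [  0.   ,   0.   ,   1.   ]]), 'position': array([ 391.928,   -1.479, 1221.732]), 'rotation': array([-3.024,  0.005, -1.545])}
{'clock': 0.1, 'qpos': array([-1.304,  0.354,  1.634,  0.   ,  1.155, -0.002]), 'qvel': array([-0.   , -0.   ,  0.   , -0.001,  0.001, -0.   ]), 'joint_efforts': array([ -0.   , -60.636, -34.282,   0.   ,   0.004,  -0.   ]), 'eef_pos': array([ 165.864, -602.143,  230.64 ]), 'tcp_rot': array([3.135, 1.57 , 1.833]), 'contact_force': array([ 0.041,  0.26 , -0.31 ]), 'wrist_torque': array([ 0.008, -0.004,  0.041]), 'opening': 1.0019396817584725} 18.700000000000003
```

View pics/scene0.png

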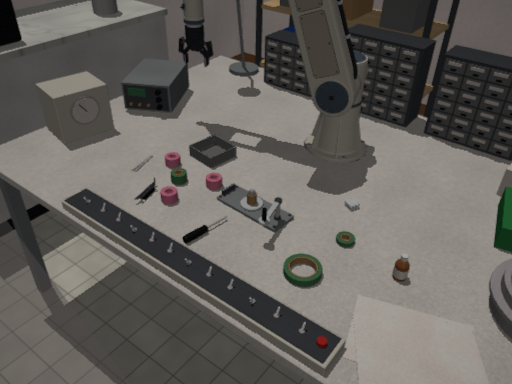

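View pics/top0.png

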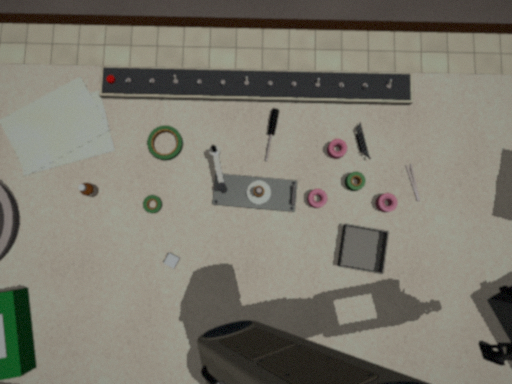

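The top view shows the stand at about (255,193), the keeper knob at (213,149) and the tray at (362,248). There are green rolls at (355,181), among the pinks, and at (152,204). Next I'll localise them.

```bash
cat > h.py <<'E'
import numpy as np,cv2
from scipy.spatial.transform import Rotation as R
from rig import r
np.set_printoptions(suppress=True,precision=2,linewidth=150)
cal={n:r.get_calibration(n) for n in("scene","top")}
def RT(n): return R.from_euler('xyz',cal[n]["rotation"]).as_matrix(),cal[n]["position"]
def cloud(n,d):
    M,p=RT(n);K=cal[n]["mtx"];v,u=np.indices(d.shape)
    c=np.stack([(u-K[0,2])/K[0,0]*d,(v-K[1,2])/K[1,1]*d,d],-1)
    return c@M.T+p
def ray(n,u,v,z):
    M,p=RT(n);K=cal[n]["mtx"]
    q=M@np.array([(u-K[0,2])/K[0,0],(v-K[1,2])/K[1,1],1.])
    return p+q*(z-p[2])/q[2]
def proj(n,X):
    M,p=RT(n);K=cal[n]["mtx"];c=(np.atleast_2d(X)-p)@M
    return c[:,:2]/c[:,2:]*[K[0,0],K[1,1]]+[K[0,2],K[1,2]]
E
python3 - <<'E'
from h import *
for n in("scene","top"):
    d=np.load(f"pics/{n}0.npy");p=np.load(f"pics/{n}0rgb.npy");W=cloud(n,d)
    hsv=cv2.cvtColor(p,cv2.COLOR_RGB2HSV)
    m=cv2.inRange(hsv,(40,70,30),(90,255,255))
    k,l,s,c=cv2.connectedComponentsWithStats(m)
    for i in range(1,k):
        if s[i,4]>40:
            w=W[l==i];w=w[d[l==i]>0]; print(n,s[i],c[i],w.mean(0) if len(w) else 0,np.percentile(w[:,2],[5,50,95]) if len(w) else 0)
    print(n,[ (u,v,W[v,u]) for u,v in ([(255,160),(100,200)] if n=="scene" else [(300,250),(100,250),(300,130),(355,181),(152,204),(362,248),(259,190),(213,149),(225,202),(290,193)])])
p=np.load("pics/top0rgb.npy")
cv2.imwrite("pics/c1.png",cv2.resize(p[130:230,195:315,::-1],None,fx=6,fy=6,interpolation=cv2.INTER_CUBIC))
cv2.imwrite("pics/c2.png",cv2.resize(p[130:280,310:430,::-1],None,fx=4,fy=4,interpolation=cv2.INTER_CUBIC))
p=np.load("pics/scene0rgb.npy")
cv2.imwrite("pics/c3.png",cv2.resize(p[130:250,150:300,::-1],None,fx=5,fy=5,interpolation=cv2.INTER_CUBIC))
E
```

```text
scene [127  87  19  10 147] [136.17  91.76] [ 308.33 -840.41  100.95] [ 83.43 101.06 119.24]
scene [171 168  16  17 172] [178.44 176.91] [ 592.9  -303.55   26.76] [ 6.78 29.97 40.66]
scene [494 187  18  65 876] [504.27 221.68] [158.44 682.33  53.62] [ 6.47 61.   80.95]
scene [337 232  17  15 154] [344.85 239.65] [504.82 317.7   14.61] [ 5.77 15.55 19.69]
scene [284 254  38  33 477] [301.87 273.01] [709.86 293.84  20.42] [ 7.66 22.7  26.8 ]
scene [(255, 160, array([ 295.56, -188.16,   -0.63])), (100, 200, array([ 857.92, -396.65,   34.66]))]
top [148 126  34  34 310] [165.35 143.35] [683.44 281.65  24.49] [19.95 24.82 28.46]
top [345 172  20  18 169] [353.8  181.19] [ 576.31 -306.92   35.31] [19.36 37.1  41.86]
top [144 196  17  17 136] [152.2 203.9] [492.   314.01  18.  ] [13.92 17.92 21.41]
top [   0  288   36   92 2485] [ 16.23 333.87] [103.89 672.17  64.26] [18.44 77.69 83.19]
top [(300, 250, array([ 361.69, -148.52,   -2.03])), (100, 250, array([345.65, 472.82,   0.99])), (300, 130, array([ 744.45, -144.21,   -1.57])), (355, 181, array([ 582.27, -319.48,    1.42])), (152, 204, array([493.03, 318.93,   1.53])), (362, 248, array([ 372.88, -340.06,    1.2 ])), (259, 190, array([536.93, -15.8 ,  72.8 ])), (213, 149, array([646.46, 120.16, 122.04])), (225, 202, array([504.38,  88.73,  10.13])), (290, 193, array([ 537.55, -113.6 ,   12.43]))]
```

View pics/c1.png

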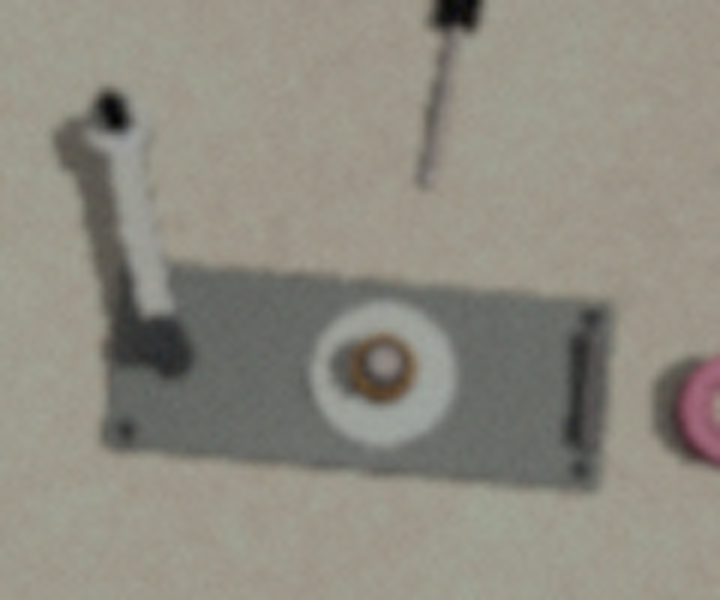

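View pics/c2.png

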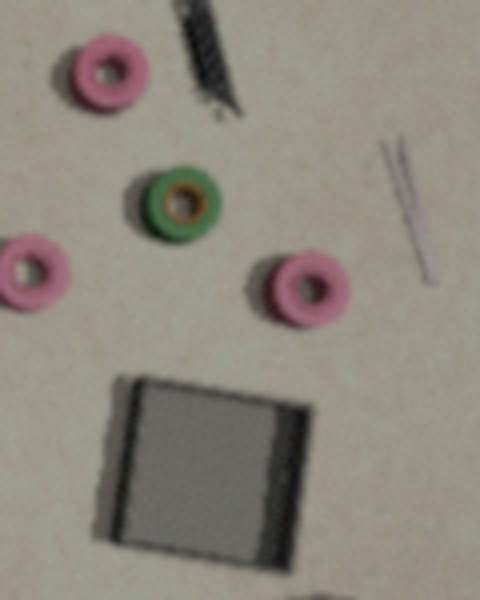

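View pics/c3.png

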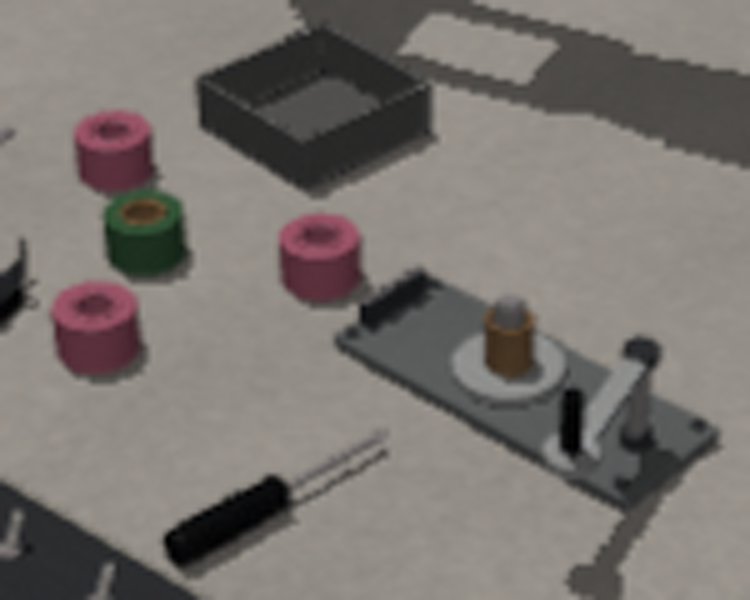

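The full 38 mm roll is at top (354,181), among three pink ones. Depth gives it a top height of about 38 mm, against 18 mm for the roll at (152,204). The keeper is open towards +x. Next are precise centres.

```bash
cat >> h.py <<'E'
from scipy.optimize import least_squares
def circ(P,rad=None,c0=None):
    P=np.asarray(P)[:,:2]; c0=P.mean(0) if c0 is None else c0
    if rad: f=least_squares(lambda q:np.hypot(*(P-q).T)-rad,c0,loss='soft_l1');return f.x
    f=least_squares(lambda q:np.hypot(*(P-q[:2]).T)-q[2],[*c0,30],loss='soft_l1');return f.x
E
python3 - <<'E'
from h import *
for n in("scene","top"):
    d=np.load(f"pics/{n}0.npy");p=np.load(f"pics/{n}0rgb.npy");W=cloud(n,d)
    Z=W[...,2]
    hsv=cv2.cvtColor(p,cv2.COLOR_RGB2HSV)
    g=cv2.inRange(hsv,(40,70,30),(90,255,255))>0
    # brown
    b=cv2.inRange(hsv,(5,80,60),(22,255,255))>0
    near=lambda x,y,R:np.hypot(W[...,0]-x,W[...,1]-y)<R
    m=g&near(580,-309,45)
    w=W[m]; top=w[w[:,2]>33]
    print(n,"roll green top mean",top.mean(0),len(top),"zmax",np.percentile(w[:,2],98), "fit",circ(w[w[:,2]<28],29) if n=="scene" else circ(w[w[:,2]>33],22.7))
    mb=b&near(580,-309,25); v,u=np.nonzero(mb); 
    if len(u): print("  brown roll px",u.mean(),v.mean(),"at z38",ray(n,u.mean(),v.mean(),38), "bbox",u.min(),u.max(),v.min(),v.max())
    # core
    mb=b&near(538,-16,40); v,u=np.nonzero(mb); print("  core brown",len(u),W[mb].mean(0),"fit16.5",circ(W[mb],16.5),"bbox",u.min(),u.max(),v.min(),v.max())
    # spindle top
    mt=near(538,-16,20)&(Z>64); v,u=np.nonzero(mt); print("  spindle top",len(u),W[mt].mean(0),ray(n,u.mean(),v.mean(),72))
    # platter : bright
    mp=(hsv[...,2]>150)&near(538,-16,45)&(abs(Z-20)<6); print("  platter",mp.sum(),W[mp].mean(0))
    v,u=np.nonzero(mp); 
    # knob black
    mk=(Z>95)&near(646,120,30); v,u=np.nonzero(mk); print("  knob",mk.sum(),W[mk].mean(0),W[mk][:,2].max())
    # arm
    ma=(Z>76)&(Z<95)&near(590,105,90); print("  arm",ma.sum(),W[ma].mean(0))
    q=W[ma][:,:2]; 
    if len(q)>5: print(cv2.fitLine(q.astype(np.float32),cv2.DIST_HUBER,0,.01,.01).ravel())
    # pillar
    # plate
    ms=(Z>7)&(Z<16)&near(538,5,170); pts=W[ms][:,:2].astype(np.float32); print("  plate",cv2.minAreaRect(pts))
    # tray
    my=(Z>38)&(Z<50)&near(385,-335,120); pts=W[my][:,:2].astype(np.float32); print("  tray",len(pts),pts.min(0),pts.max(0),cv2.minAreaRect(pts))
E
```

```text
scene roll green top mean [ 586.77 -308.99   37.37] 73 zmax 41.72483643984803 fit [ 580.65 -315.08]
  brown roll px 178.16666666666666 171.96666666666667 at z38 [ 582.51 -314.09   38.  ] bbox 174 182 170 174
  core brown 90 [550.2  -10.14  42.8 ] fit16.5 [539.66 -15.94] bbox 247 256 192 204
  spindle top 26 [543.17 -13.12  69.22] [546.26 -10.76  72.  ]
  platter 0 [nan nan nan]
  knob 50 [657.31 120.53 113.15] 130.36802640002145
  arm 202 [611.17 110.89  85.19]
[  0.97   0.25 609.8  111.67]
  plate ((559.0096435546875, 6.2965240478515625), (256.8019714355469, 264.6335754394531), 29.813873291015625)
  tray 186 [ 301.72 -408.2 ] [ 448.43 -260.92] ((375.87786865234375, -333.8027038574219), (140.90565490722656, 134.6581573486328), 82.57767486572266)
top roll green top mean [ 578.15 -309.49   37.98] 137 zmax 42.884196152081216 fit [ 578.76 -311.44]
  brown roll px 356.42105263157896 179.78947368421052 at z38 [ 580.43 -314.32   38.  ] bbox 352 360 176 184
  core brown 34 [531.67 -12.23  52.57] fit16.5 [540.99 -15.55] bbox 254 263 187 196
  spindle top 40 [538.62 -15.72  70.74] [538.45 -15.7   72.  ]
  platter 222 [535.66 -19.14  19.98]
  knob 31 [651.34 118.02 119.91] 129.6530957086511
  arm 276 [600.8  106.57  86.25]
[  0.98   0.2  595.18 105.16]
  plate ((535.5067749023438, -9.063827514648438), (273.0272216796875, 255.67910766601562), 36.32405471801758)
  tray 275 [ 301.33 -407.15] [ 446.98 -262.2 ] ((373.7829895019531, -335.2484130859375), (130.8116455078125, 129.9447021484375), 81.73709106445312)<stdin>:20: RuntimeWarning: Mean of empty slice.
  ret = um.true_divide(
```

Run:
```python
from h import *
s=r.sense(); M=R.from_euler('xyz',s['tcp_rot']).as_matrix(); print("tool axes cols\n",M)
f=lambda u,v,z:ray("top",195+u/6,130+v/6,z)
a=f(105,445,12);b=f(595,490,12);c=f(610,303,12);e=f(165,262,12)
print(a,b,c,e)
for p,q in((a,b),(e,c)):
    y=(p-q)[:2];y/=np.linalg.norm(y);print("stand y",y)
x=(c-b)[:2];print("stand x",x/np.linalg.norm(x),np.linalg.norm(x),np.linalg.norm(a-b))
y=(a-b)[:2]+(e-c)[:2]*0;y/=np.linalg.norm(y)
# keeper
sp=np.array([539,-15.7]);piv=sp+110*y;print("pivot",piv)
print("pivot disc px",f(165,350,90),"knob top",f(112,108,128))
k=f(112,108,128)[:2]-piv;print("r",np.hypot(*k),"angle from -y",np.arctan2(*( -y[0]*k[1]+y[1]*k[0], -y@k)))
print("platter",f(384,373,20),"spindle top",f(385,360,72))
print("tray",[ray("top",310+u/4,130+v/4,45) for u,v in((143,378),(313,405),(288,573),(115,543))])
print("proj check scene", proj("scene",[[*piv,90],[539,-15.7,72],[374.5,-335,45]]),proj("top",[[*piv,90],[539,-15.7,72]]))
```

```text
tool axes cols
 [[-0.    0.96  0.27]
 [ 0.    0.27 -0.96]
 [-1.    0.   -0.  ]]
[496.43 127.34  12.  ] [ 479.5  -127.41   12.  ] [ 577.62 -133.99   12.  ] [593.49  99.47  12.  ]
stand y [0.07 1.  ]
stand y [0.07 1.  ]
stand x [ 1.   -0.07] 98.33266173860207 255.3109231576927
pivot [546.29  94.06]
pivot disc px [536.98  91.47  90.  ] knob top [648.05 117.7  128.  ]
r 104.46551285286115 angle from -y 1.8654152315604071
platter [536.81 -16.62  20.  ] spindle top [537.04 -16.3   72.  ]
tray [array([ 442.39, -279.61,   45.  ]), array([ 425.44, -406.97,   45.  ]), array([ 300.91, -386.56,   45.  ]), array([ 319.48, -258.5 ,   45.  ])]
proj check scene [[278.35 198.58]
 [251.98 189.36]
 [212.65 145.57]] [[221.73 185.16]
 [258.98 189.34]]
```

Positions so far are spindle ≈ (538,-16), roll ≈ (580.5,-314), tray ≈ (373,-333), pivot ≈ (546,94) and knob ≈ (650,118). I'll square the tool up with the world axes first.

jog_arm:
  series:
    - [5,0,0,0,0,0,0.7]
    - [5,0,0,0,0,0,0.7]
    - [5.5,0,0,0,0,0,0.7]
    - [0,0,0,0,2,-3,0.7]
    - [0,0,0,0,2.5,-4,0.7]
    - [0,0,0,0,2.5,-4,0.7]
    - [0,0,0,0,2.5,-4,0.7]
    - [0,0,0,0,2.5,-4,0.7]

```text
clock: 0.9
eef_pos: [286.8, -411.0, 231.0]
tcp_rot: [-2.89, 1.57, 1.82]
contact_force: [1.4, 0.1, -0.2]
opening: 0.7
```

```bash
cat > st.py <<'E'
from h import *
s=r.sense();M=R.from_euler('xyz',s['tcp_rot']).as_matrix()
print(s['clock'],s['eef_pos'],'F',s['contact_force'],'T',s['wrist_torque'],'op',s['opening'],'q',s['qpos'])
print(M)
def need(x,y,z): print('need cm tool xyz',M.T@(np.array([x,y,z])-s['eef_pos'])/10)
E
python3 -c "
from st import *
need(538,-16,150)"
```

```text
0.9 [ 286.8  -410.97  231.02] F [ 1.43  0.09 -0.18] T [ 0.01 -0.02 -0.03] op 0.7001332241497434 q [-0.96  0.16  1.89  0.    1.09  0.61]
[[-0.  1. -0.]
 [ 0. -0. -1.]
 [-1. -0. -0.]]
need cm tool xyz [  8.12  25.03 -39.55]
```

jog_arm:
  series:
    - [0,0,0,0.5,2.5,-3.95,0.7]
    - [0,0,0,0.5,2.5,-3.95,0.7]
    - [0,0,0,0.5,2.5,-3.95,0.7]
    - [0,0,0,0.5,2.5,-3.95,0.7]
    - [0,0,0,0.5,2.5,-3.95,0.7]
    - [0,0,0,0.5,2.5,-3.95,0.7]
    - [0,0,0,0.5,2.5,-3.95,0.7]
    - [0,0,0,0.5,2.5,-3.95,0.7]
    - [0,0,0,0.5,2.5,-3.95,0.7]
    - [0,0,0,0.5,2.5,-3.95,0.7]
    - [0,0,0,0,0,0,0.7]
    - [0,0,0,0,0,0,0.7]

```text
clock: 2.1
eef_pos: [536.8, -17.3, 180.7]
tcp_rot: [-1.453, 1.569, -3.023]
contact_force: [-0.5, -0.3, 0.6]
opening: 0.702
```

Run:
```python
from st import *
need(538,-16,26)
p,d=r.grab_frame("scene");np.save("pics/s1d.npy",d);np.save("pics/s1.npy",p)
cv2.imwrite("pics/s1.png",cv2.resize(p[100:240,170:340,::-1],None,fx=4,fy=4,interpolation=cv2.INTER_CUBIC))
p,d=r.grab_frame("top")
cv2.imwrite("pics/t1.png",cv2.resize(p[110:260,190:360,::-1],None,fx=4,fy=4,interpolation=cv2.INTER_CUBIC))
print(proj("scene",[s['eef_pos']]),proj("top",[s['eef_pos']]))
```

```text
2.1 [536.76 -17.31 180.68] F [-0.5  -0.33  0.6 ] T [0.02 0.02 0.03] op 0.7017803734319106 q [-0.03  0.27  1.87 -0.    1.    1.54]
[[-0.  1.  0.]
 [-0.  0. -1.]
 [-1. -0.  0.]]
need cm tool xyz [15.47  0.15 -0.13]
[[252.55 160.72]] [[260.18 185.08]]
```

View pics/s1.png

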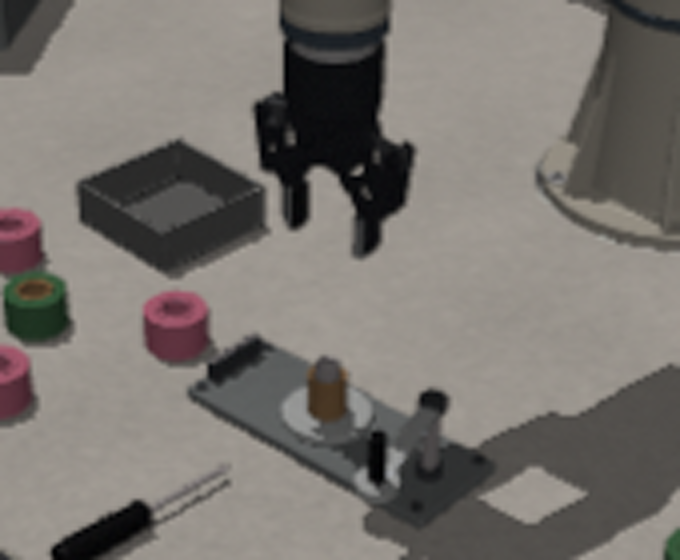

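View pics/t1.png

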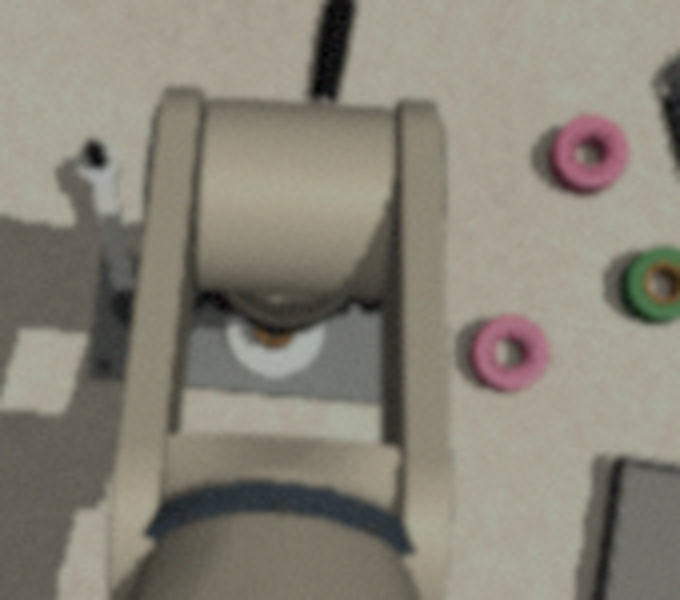

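The scene crop shows the gripper directly above the core, with the fingertips' midpoint at about (252,160) as predicted and the keeper clear. Descending onto the core.

jog_arm:
  series:
    - [0,0,0,2.5,0.15,-0.13,0.7]
    - [0,0,0,3,0,0,0.7]
    - [0,0,0,3,0,0,0.7]
    - [0,0,0,2.5,0,0,0.7]
    - [0,0,0,2,0,0,0.7]
    - [0,0,0,1.5,0,0,0.7]
    - [0,0,0,0.7,0,0,0.7]
    - [0,0,0,0,0,0,0.3]
    - [0,0,0,0,0,0,0.3]
    - [0,0,0,0,0,0,0.3]
    - [0,0,0,0,0,0,0.3]
    - [0,0,0,0,0,0,0.3]
    - [0,0,0,0,0,0,0.3]
  force: 25

```text
clock: 3.5
eef_pos: [539.0, -16.9, 30.0]
tcp_rot: [1.435, 1.57, -0.137]
contact_force: [-1.9, -0.9, 6.2]
opening: 0.391
```

```bash
python3 -c "
from st import *"
```

```text
3.5 [539.04 -16.93  29.96] F [-1.88 -0.89  6.18] T [-0.13  0.16  0.02] op 0.39060833997556743 q [-0.03  0.5   1.96 -0.    0.68  1.54]
[[ 0.  1. -0.]
 [-0. -0. -1.]
 [-1.  0.  0.]]
```

Stopped at 33 mm, so the core is held. Lifting it.

jog_arm:
  series:
    - [0,0,0,-0.5,0,0,0.3]
    - [0,0,0,-1.5,0,0,0.3]
    - [0,0,0,-2,0,0,0.3]
    - [0,0,0,-2.5,0,0,0.3]
    - [0,0,0,-2.5,0,0,0.3]
    - [0,0,0,-1,0,0,0.3]
    - [0,0,0,0,-0.5,1.5,0.3]
    - [0,0,0,0,-1.5,3,0.3]
    - [0,0,0,0,-2,3.5,0.3]
    - [0,0,0,0,-2,3.5,0.3]
    - [0,0,0,0,-2,3.5,0.3]
    - [0,0,0,0,-2,3.5,0.3]
    - [0,0,0,0,-2,3.5,0.3]
    - [0,0,0,0,-2,3.5,0.3]
    - [0,0,0,0,-1.5,3,0.3]
    - [0,0,0,0,-1,2,0.3]
    - [0,0,0,0,0,0,0.3]

```text
clock: 5.2
eef_pos: [370.8, -323.5, 128.2]
tcp_rot: [-1.905, 1.569, 2.802]
contact_force: [0.4, 0.1, -1.0]
opening: 0.392
```

Run:
```python
from st import *
need(373,-333,18)
p,d=r.grab_frame("scene")
cv2.imwrite("pics/s2.png",cv2.resize(p[80:240,150:340,::-1],None,fx=4,fy=3.7,interpolation=cv2.INTER_CUBIC))
```

```text
5.2 [ 370.8  -323.53  128.18] F [ 0.37  0.12 -0.99] T [0.02 0.   0.02] op 0.391810666673598 q [-0.72  0.28  2.01 -0.    0.86  0.86]
[[-0.  1. -0.]
 [ 0. -0. -1.]
 [-1. -0. -0.]]
need cm tool xyz [11.02  0.24  0.95]
```

View pics/s2.png

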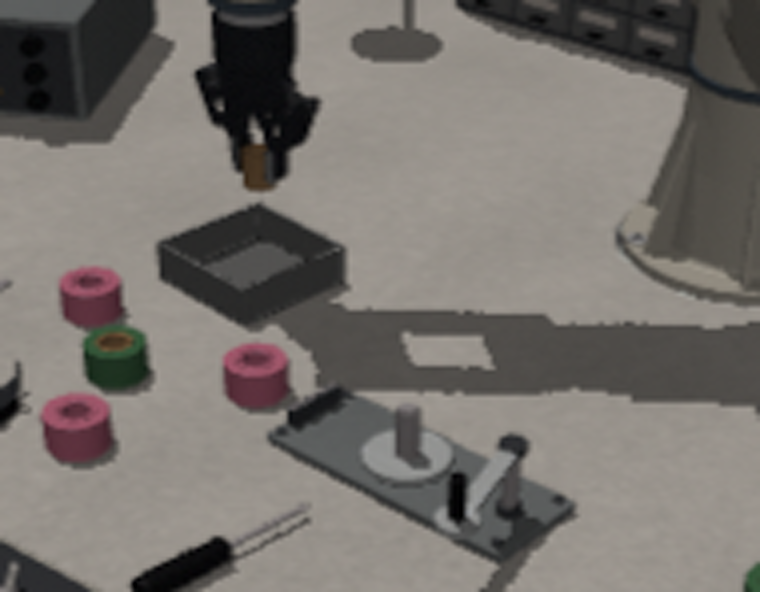

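The core is between the fingers over the tray and the spindle is bare. Lowering into the tray and releasing with a partial opening.

jog_arm:
  series:
    - [0,0,0,1,0.24,0.95,0.3]
    - [0,0,0,2.5,0,0,0.3]
    - [0,0,0,2.5,0,0,0.3]
    - [0,0,0,2.5,0,0,0.3]
    - [0,0,0,1.7,0,0,0.3]
    - [0,0,0,0.8,0,0,0.3]
    - [0,0,0,0,0,0,0.3]
    - [0,0,0,0,0,0,0.65]
    - [0,0,0,0,0,0,0.65]
    - [0,0,0,0,0,0,0.65]
    - [0,0,0,-1,0,0,0.65]
    - [0,0,0,-2.5,0,0,0.65]
    - [0,0,0,-3,0,0,0.65]
    - [0,0,0,-3,0,0,0.65]
    - [0,0,0,-2,0,0,0.85]
    - [0,0,0,0,0,0,0.9]

```text
clock: 6.85
eef_pos: [376.9, -332.6, 138.0]
tcp_rot: [0.847, 1.565, -0.726]
contact_force: [-0.1, -0.7, -0.5]
opening: 0.898
```

Run:
```python
from st import *
need(580.5,-313.5,110)
p,d=r.grab_frame("scene");np.save("pics/s3d.npy",d);np.save("pics/s3rgb.npy",p)
cv2.imwrite("pics/s3.png",cv2.resize(p[80:240,150:340,::-1],None,fx=4,fy=3.7,interpolation=cv2.INTER_CUBIC))
p,d=r.grab_frame("top");np.save("pics/t3d.npy",d);np.save("pics/t3rgb.npy",p)
cv2.imwrite("pics/t3.png",cv2.resize(p[120:270,200:400,::-1],None,fx=4,fy=4,interpolation=cv2.INTER_CUBIC))
```

```text
6.85 [ 376.9  -332.57  138.03] F [-0.07 -0.71 -0.47] T [-0.01  0.07 -0.03] op 0.8981066387856097 q [-0.73  0.28  1.98  0.    0.88  0.85]
[[ 0.  1. -0.]
 [-0. -0. -1.]
 [-1.  0.  0.]]
need cm tool xyz [ 2.89 20.34 -1.96]
```

View pics/s3.png

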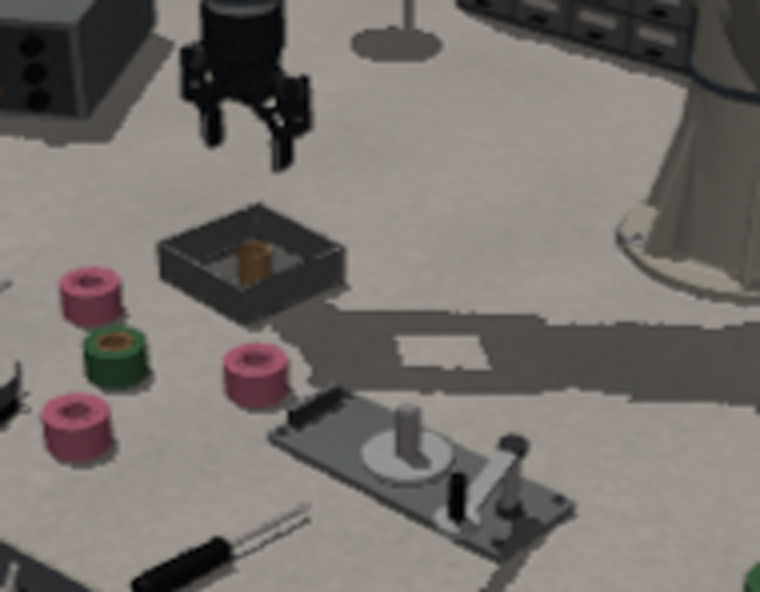

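View pics/t3.png

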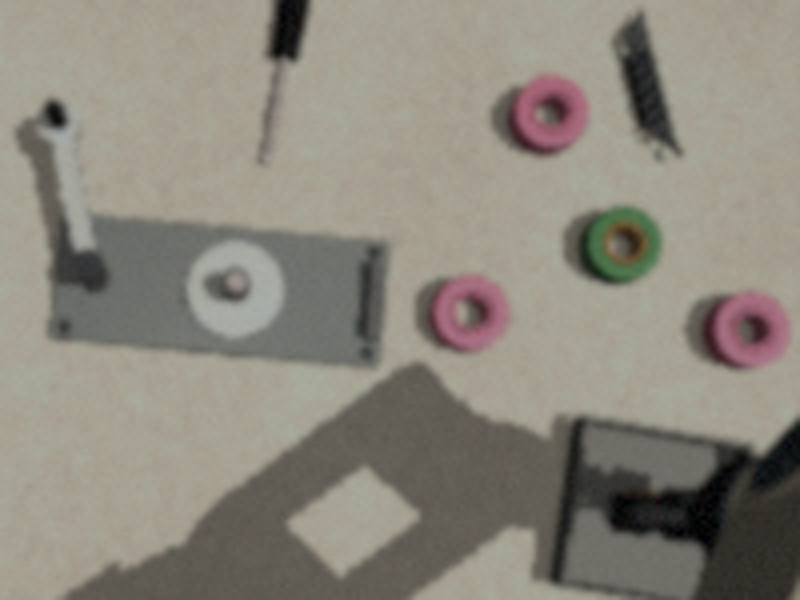

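The core is standing in the tray. Next I'll refine the spindle centre (via the platter) and the roll centre.

Run:
```python
from h import *
for n,f,cx in(("scene","s3",(248,202)),("top","t3",(259,192))):
    p=np.load(f"pics/{f}rgb.npy");d=np.load(f"pics/{f}d.npy");W=cloud(n,d)
    hsv=cv2.cvtColor(p,cv2.COLOR_RGB2HSV)
    # platter
    x0,y0=cx
    m=np.zeros(p.shape[:2],np.uint8); S=20
    gray=cv2.cvtColor(p,cv2.COLOR_RGB2GRAY)
    sub=gray[y0-S:y0+S,x0-S:x0+S]; t,_=cv2.threshold(sub,0,255,cv2.THRESH_OTSU); print(n,"otsu",t)
    m[y0-S:y0+S,x0-S:x0+S]=(sub>t)*255
    cs,_=cv2.findContours(m,cv2.RETR_EXTERNAL,cv2.CHAIN_APPROX_NONE)
    c=[c for c in cs if cv2.pointPolygonTest(c,(float(x0),float(y0+3)),False)>=0] or cs
    c=max(c,key=cv2.contourArea); P=np.array([ray(n,u,v,20) for (u,v) in c[:,0]])
    print("  platter",len(c),cv2.boundingRect(c),circ(P),circ(P,37))
    # roll
    g=cv2.inRange(hsv,(35,60,25),(95,255,255))
    b=cv2.inRange(hsv,(5,60,40),(24,255,255))
    near=np.hypot(W[...,0]-580,W[...,1]-313)<0
    u0,v0=proj(n,[[580.5,-313.5,25]])[0].astype(int)
    mm=np.zeros_like(g);mm[v0-15:v0+15,u0-15:u0+15]=(g)[v0-15:v0+15,u0-15:u0+15]
    cs,_=cv2.findContours(mm,cv2.RETR_EXTERNAL,cv2.CHAIN_APPROX_NONE);c=max(cs,key=cv2.contourArea)
    P=np.array([ray(n,u,v,38) for (u,v) in c[:,0]]); 
    cam=cal[n]["position"][:2]; far=(P[:,:2]-[580,-313])@(np.array([580,-313])-cam)>0
    print("  roll all z38",circ(P),"far half r28.5",circ(P[far],28.5), )
    bb=np.zeros_like(g);bb[v0-8:v0+8,u0-8:u0+8]=b[v0-8:v0+8,u0-8:u0+8]; 
    cs,_=cv2.findContours(bb,cv2.RETR_EXTERNAL,cv2.CHAIN_APPROX_NONE);c=max(cs,key=cv2.contourArea)
    P=np.array([ray(n,u,v,38) for (u,v) in c[:,0]]);print("  bore ring",circ(P),P.mean(0))
    near=np.hypot(W[...,0]-538,W[...,1]+16)<25
    ms=near&(W[...,2]>26); v,u=np.nonzero(ms)
    for row in range(v.min(),v.max()+1):
        uu=u[v==row]
        if n=="scene": print(row,uu.min(),uu.max(),end='; ')
    print("\n spindle",circ(W[ms],11) if n=="scene" else W[near&(W[...,2]>66)].mean(0))
```

```text
scene otsu 111.0
  platter 131 (239, 186, 29, 24) [510.87 -39.02  56.45] [505.55 -29.71]
  roll all z38 [ 599.17 -295.73   42.28] far half r28.5 [ 586.15 -310.91]
  bore ring [ 582.36 -314.53   13.62] [ 581.65 -314.59   38.  ]
189 250 253; 190 249 254; 191 249 255; 192 249 255; 193 249 255; 194 249 255; 195 249 255; 196 249 255; 197 249 254; 198 249 254; 199 249 254; 200 249 254; 201 249 254; 202 250 254; 203 250 254; 
 spindle [538.91 -16.17]
top otsu 137.0
  platter 66 (247, 180, 24, 25) [538.11 -15.18  36.3 ] [538.05 -15.2 ]
  roll all z38 [ 577.8  -309.13   27.67] far half r28.5 [ 577.25 -309.1 ]
  bore ring [ 579.07 -312.38   14.31] [ 579.05 -312.34   38.  ]

 spindle [539.05 -15.46  70.49]
```

jog_arm:
  series:
    - [0,0,0,0,1.3,-0.2,0.95]
    - [0,0,0,0,3,-0.35,0.95]
    - [0,0,0,0,3.5,-0.35,0.95]
    - [0,0,0,0,4,-0.35,0.95]
    - [0,0,0,1,4,-0.35,0.95]
    - [0,0,0,1.5,3,-0.35,0.95]
    - [0,0,0,1,1.5,0,0.95]
    - [0,0,0,0,0,0,0.95]
    - [0,0,0,0,0,0,0.95]
  force: 50

```text
clock: 7.85
eef_pos: [577.3, -311.5, 98.1]
tcp_rot: [-2.001, 1.568, 2.71]
contact_force: [-0.3, -0.5, 0.6]
opening: 0.947
```

Run:
```python
from st import *
need(580,-313,6)
p,d=r.grab_frame("scene")
cv2.imwrite("pics/s4.png",cv2.resize(p[80:240,100:290,::-1],None,fx=4,fy=3.7,interpolation=cv2.INTER_CUBIC))
print((proj("scene",[[s['eef_pos'][0],s['eef_pos'][1]+d,s['eef_pos'][2]] for d in(-40,40)])-[100,80])*[4,3.7])
```

```text
7.85 [ 577.28 -311.46   98.14] F [-0.28 -0.47  0.64] T [-0.02 -0.03 -0.04] op 0.9468795509094126 q [-0.5   0.54  1.66 -0.    0.94  1.08]
[[-0.  1. -0.]
 [ 0. -0. -1.]
 [-1. -0. -0.]]
need cm tool xyz [9.21 0.3  0.16]
[[281.42 271.66]
 [346.94 299.92]]
```

View pics/s4.png

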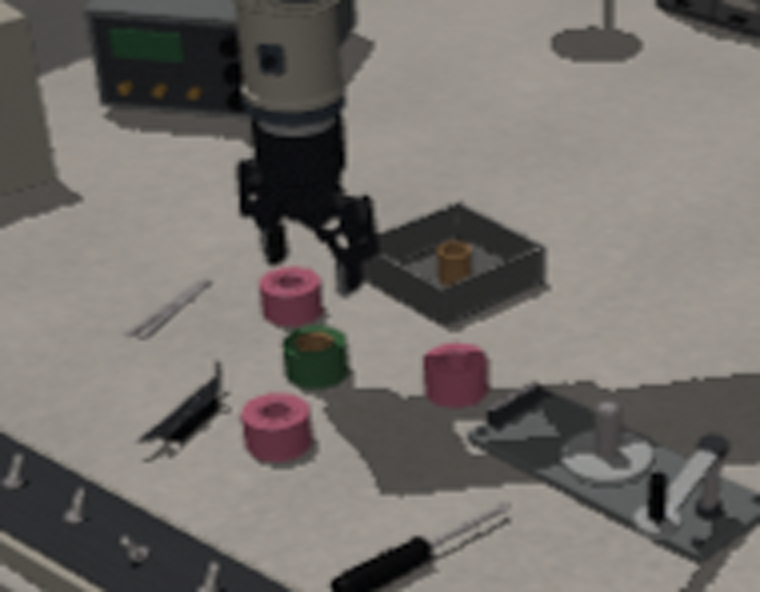

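The gripper is above the green roll with clear space either side. Descending and gripping.

jog_arm:
  series:
    - [0,0,0,1.5,0.3,0.16,0.95]
    - [0,0,0,2,0,0,0.95]
    - [0,0,0,2,0,0,0.95]
    - [0,0,0,2,0,0,0.95]
    - [0,0,0,1.1,0,0,0.95]
    - [0,0,0,0.6,0,0,0.95]
    - [0,0,0,0,0,0,0.95]
    - [0,0,0,0,0,0,0.5]
    - [0,0,0,0,0,0,0.5]
    - [0,0,0,0,0,0,0.5]
    - [0,0,0,0,0,0,0.5]
    - [0,0,0,0,0,0,0.5]
  force: 50

```text
clock: 9.1
eef_pos: [582.2, -314.1, 8.6]
tcp_rot: [1.048, 1.569, -0.525]
contact_force: [-0.9, -0.4, 5.8]
opening: 0.655
```

Run:
```python
from st import *
```

```text
9.1 [ 582.19 -314.07    8.55] F [-0.92 -0.39  5.81] T [-0.02  0.1  -0.06] op 0.6546796337366294 q [-0.5   0.67  1.69 -0.    0.79  1.08]
[[ 0.  1. -0.]
 [-0. -0. -1.]
 [-1.  0.  0.]]
```

jog_arm:
  series:
    - [0,0,0,-0.5,0,0,0.5]
    - [0,0,0,-1.5,0,0,0.5]
    - [0,0,0,-2.5,0,0,0.5]
    - [0,0,0,-3,0,0,0.5]
    - [0,0,0,-2,0,0,0.5]
    - [0,0,0,-0.5,0,-1,0.5]
    - [0,0,0,0,-0.5,-2.5,0.5]
    - [0,0,0,0,-0.5,-3.5,0.5]
    - [0,0,0,0,-0.5,-3.5,0.5]
    - [0,0,0,0,-0.5,-3.5,0.5]
    - [0,0,0,0,-0.5,-3.5,0.5]
    - [0,0,0,0,-0.5,-3.5,0.5]
    - [0,0,0,0,-0.5,-3.5,0.5]
    - [0,0,0,0,-0.5,-3,0.5]
    - [0,0,0,0,-0.3,-2,0.5]
    - [0,0,0,0,0,-0.3,0.5]
    - [0,0,0,0,0,0,0.5]
    - [0,0,0,0,0,0,0.5]

```text
clock: 10.9
eef_pos: [538.9, -16.0, 107.2]
tcp_rot: [-0.616, 1.571, -2.189]
contact_force: [-0.1, -0.9, -0.6]
opening: 0.65
```

Run:
```python
from st import *
need(538.5,-15.8,100)
p,d=r.grab_frame("scene");np.save("pics/s5d.npy",d);np.save("pics/s5rgb.npy",p)
cv2.imwrite("pics/s5.png",cv2.resize(p[120:240,190:310,::-1],None,fx=5,fy=5,interpolation=cv2.INTER_CUBIC))
W=cloud("scene",d);hsv=cv2.cvtColor(p,cv2.COLOR_RGB2HSV)
g=(cv2.inRange(hsv,(35,60,25),(95,255,255))>0)&(np.hypot(W[...,0]-538,W[...,1]+16)<50)
w=W[g];print(g.sum(),w.min(0),w.max(0)); v,u=np.nonzero(g);print(u.min(),u.max(),v.min(),v.max())
q=w[(w[:,2]<np.percentile(w[:,2],70))];print("circle",circ(q,29,c0=[538,-16]))
p,d=r.grab_frame("top")
cv2.imwrite("pics/t5.png",cv2.resize(p[120:260,190:350,::-1],None,fx=4,fy=4,interpolation=cv2.INTER_CUBIC))
```

```text
10.9 [538.86 -15.96 107.18] F [-0.12 -0.92 -0.62] T [ 0.02 -0.02  0.02] op 0.6504483592109735 q [-0.03  0.38  1.92 -0.    0.84  1.54]
[[-0.  1. -0.]
 [-0. -0. -1.]
 [-1. -0.  0.]]
need cm tool xyz [ 0.72 -0.04 -0.02]
173 [511.06 -44.21 100.39] [569.75  11.5  168.35]
244 258 169 186
circle [537.04 -14.69]
```

View pics/s5.png

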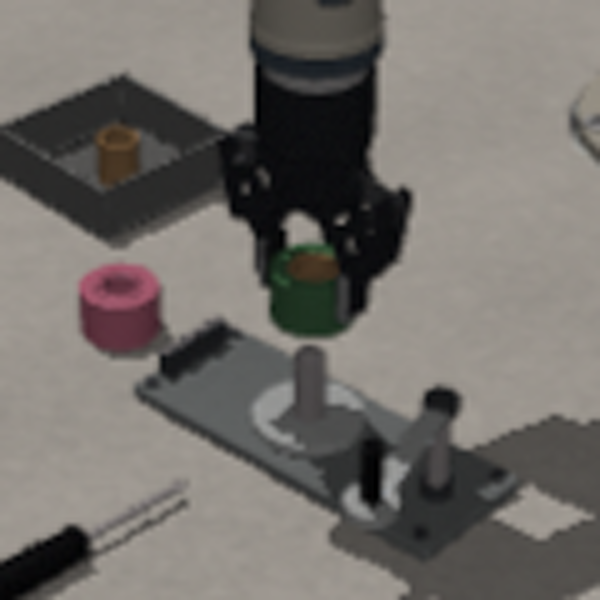

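View pics/t5.png

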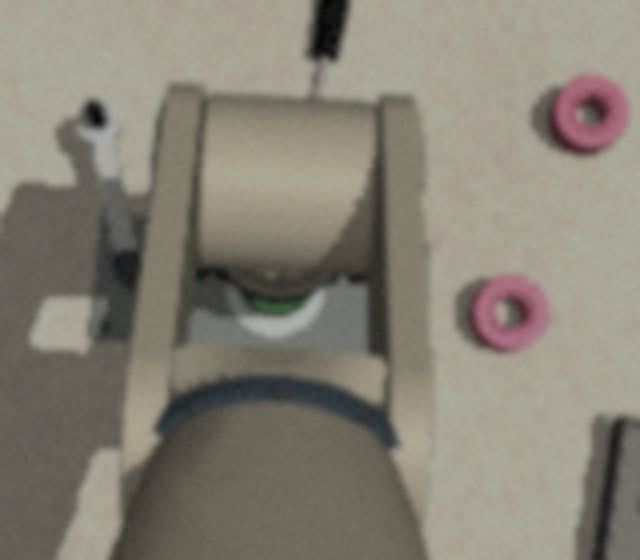

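The held roll, centred at crop x≈310, lines up with the spindle below at x≈310. Lowering slowly while watching the force.

jog_arm:
  series:
    - [0,0,0,1.2,0.05,0,0.5]
    - [0,0,0,1,0,0,0.5]
    - [0,0,0,0.5,0,0,0.5]
    - [0,0,0,0.3,0,0,0.5]
    - [0,0,0,0.3,0,0,0.5]
    - [0,0,0,0.3,0,0,0.5]

```text
clock: 11.6
eef_pos: [539.5, -15.5, 71.1]
tcp_rot: [1.539, 1.571, -0.033]
contact_force: [0.6, -0.3, -1.0]
opening: 0.653
```

Run:
```python
from st import *
```

```text
11.6 [539.53 -15.5   71.11] F [ 0.59 -0.35 -1.  ] T [ 0.   -0.04  0.02] op 0.6531578669804109 q [-0.03  0.43  1.94 -0.    0.77  1.54]
[[ 0.  1. -0.]
 [-0. -0. -1.]
 [-1.  0.  0.]]
```

jog_arm:
  series:
    - [0,0,0,0.7,0,0,0.5]
    - [0,0,0,0.8,0,0,0.5]
    - [0,0,0,0.8,0,0,0.5]
    - [0,0,0,0.7,0,0,0.5]
    - [0,0,0,0.5,0,0,0.5]

```text
clock: 12.1
eef_pos: [539.2, -15.5, 35.4]
tcp_rot: [-1.504, 1.57, -3.077]
contact_force: [0.8, 0.6, -1.1]
opening: 0.654
```

Run:
```python
from st import *
```

```text
12.1 [539.22 -15.52  35.45] F [ 0.77  0.58 -1.11] T [-0.03 -0.01 -0.01] op 0.6544421084111263 q [-0.03  0.49  1.96 -0.    0.7   1.54]
[[-0.  1. -0.]
 [-0. -0. -1.]
 [-1. -0.  0.]]
```

jog_arm:
  series:
    - [0,0,0,0.3,0,0,0.5]
    - [0,0,0,0.2,0,0,0.5]
    - [0,0,0,0.1,0,0,0.5]
    - [0,0,0,0,0,0,0.5]

```text
clock: 12.5
eef_pos: [539.4, -15.5, 30.3]
tcp_rot: [2.372, 1.571, 0.8]
contact_force: [0.3, -0.2, -1.2]
opening: 0.658
```

Run:
```python
from st import *
```

```text
12.5 [539.4  -15.48  30.31] F [ 0.25 -0.24 -1.17] T [ 0.03 -0.01  0.03] op 0.6579537325245017 q [-0.03  0.5   1.96  0.    0.69  1.54]
[[ 0.  1. -0.]
 [ 0. -0. -1.]
 [-1.  0. -0.]]
```

jog_arm:
  series:
    - [0,0,0,0.1,0,0,0.5]
    - [0,0,0,0,0,0,0.7]
    - [0,0,0,0,0,0,0.9]
    - [0,0,0,0,0,0,0.9]
    - [0,0,0,0,0,0,0.9]
    - [0,0,0,-1,0,0,0.9]
    - [0,0,0,-2.5,0,0,0.9]
    - [0,0,0,-3,0,0,0.9]
    - [0,0,0,-4,0,0,0.9]
    - [0,0,0,-4,0,0,0.9]
    - [0,0,0,-2.5,0,0,0.5]
    - [0,0,0,-1,0,0,0.5]
    - [0,0,0,0,0,0,0.5]

```text
clock: 13.8
eef_pos: [540.0, -15.5, 210.7]
tcp_rot: [1.536, 1.568, -0.037]
contact_force: [-0.6, -1.5, -0.3]
opening: 0.501
```

Run:
```python
from st import *
p,d=r.grab_frame("scene");np.save("pics/s6d.npy",d);np.save("pics/s6rgb.npy",p)
cv2.imwrite("pics/s6.png",cv2.resize(p[120:240,190:310,::-1],None,fx=5,fy=5,interpolation=cv2.INTER_CUBIC))
W=cloud("scene",d);hsv=cv2.cvtColor(p,cv2.COLOR_RGB2HSV)
g=(cv2.inRange(hsv,(35,60,25),(95,255,255))>0)&(np.hypot(W[...,0]-538,W[...,1]+16)<50)
w=W[g];print(g.sum(),np.percentile(w,[2,50,98],axis=0))
# knob
mk=(hsv[...,2]<60)&(np.hypot(W[...,0]-650,W[...,1]-118)<30)&(W[...,2]>90)
v,u=np.nonzero(mk);print("knob px",u.mean(),v.min(),v.max(),W[mk].mean(0))
K0=np.array([651.,118,110]);print(proj("scene",[[651,118,86],[651,118,128]]))
```

```text
13.8 [540.03 -15.54 210.71] F [-0.56 -1.48 -0.29] T [-0.02  0.03  0.03] op 0.5011887020535429 q [-0.03  0.24  1.84 -0.    1.06  1.54]
[[ 0.  1. -0.]
 [-0. -0. -1.]
 [-1.  0.  0.]]
198 [[516.98 -37.8   24.13]
 [557.1   -1.75  49.56]
 [568.7   15.81  60.49]]
knob px 263.85714285714283 208 220 [658.56 120.1  112.01]
[[264.54 219.08]
 [264.99 207.89]]
```

View pics/s6.png

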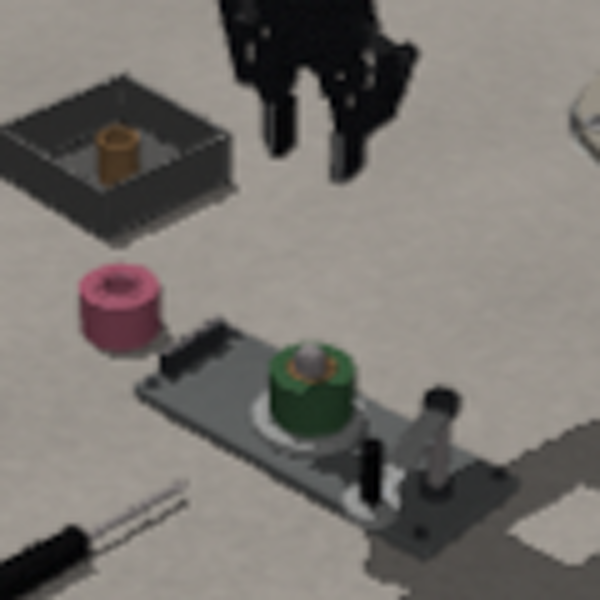

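The roll sits flat on the platter, with its top at about 58–60 mm, and the spindle tip protrudes. Now the keeper: move above the knob at (650,118).

jog_arm:
  series:
    - [0,0,0,0,1,-1.2,0.5]
    - [0,0,0,0,2,-2.5,0.5]
    - [0,0,0,0,2.5,-3,0.5]
    - [0,0,0,0,2.5,-3,0.5]
    - [0,0,0,2,2,-2.3,0.5]
    - [0,0,0,2,1,-1.35,0.5]
    - [0,0,0,2,0,0,0.5]
    - [0,0,0,0,0,0,0.5]
    - [0,0,0,0,0,0,0.5]

```text
clock: 14.75
eef_pos: [648.9, 118.1, 147.8]
tcp_rot: [-1.41, 1.568, -2.983]
contact_force: [0.7, -0.7, 0.5]
opening: 0.499
```

Run:
```python
from st import *
need(650,118,98)
p,d=r.grab_frame("scene")
cv2.imwrite("pics/s7.png",cv2.resize(p[130:250,190:310,::-1],None,fx=5,fy=5,interpolation=cv2.INTER_CUBIC))
```

```text
14.75 [648.89 118.14 147.76] F [ 0.7  -0.75  0.53] T [ 0.02  0.03 -0.04] op 0.4990909808336427 q [0.18 0.49 1.62 0.   1.03 1.75]
[[-0.  1. -0.]
 [-0. -0. -1.]
 [-1. -0.  0.]]
need cm tool xyz [4.98 0.13 0.01]
```

View pics/s7.png

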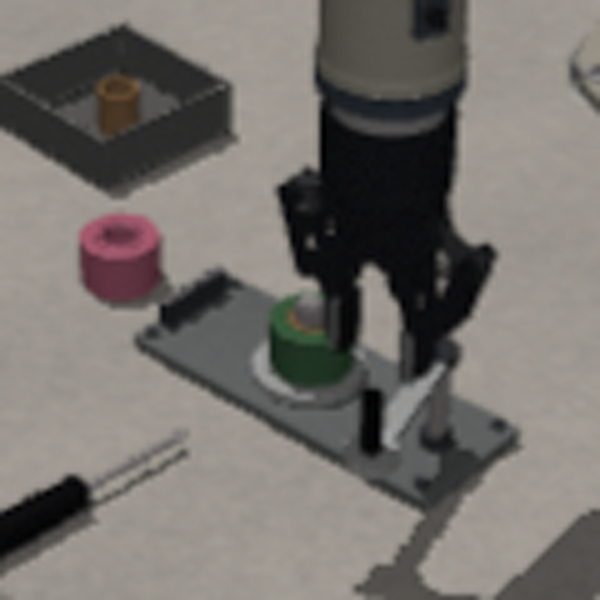

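jog_arm:
  series:
    - [0,0,0,1,0.1,0,0.5]
    - [0,0,0,1.2,0,0,0.5]
    - [0,0,0,1.2,0,0,0.5]
    - [0,0,0,1,0,0,0.5]
    - [0,0,0,0.5,0,0,0.5]
    - [0,0,0,0,0,0,0.28]
    - [0,0,0,0,0,0,0.28]
    - [0,0,0,0,0,0,0.28]
  force: 20

```text
clock: 15.6
eef_pos: [651.0, 117.9, 100.8]
tcp_rot: [1.763, 1.57, 0.19]
contact_force: [-1.1, -0.3, -0.4]
opening: 0.279
```

Run:
```python
from st import *
# arc plan: rows in tool axes
piv=np.array([545.8,94.]);a0=np.deg2rad(13);
M0=M.copy()
pos=s['eef_pos'][:2].copy();rot=0
N=18
for i in range(1,N+1):
    a=np.deg2rad(13-6*i); tgt=piv+110*np.array([np.cos(a),np.sin(a)])
    dw=np.array([*(tgt-pos),0]); 
    c=R.from_rotvec([0,0,np.deg2rad(-rot)]).as_matrix()@M0
    print(i,np.round(c.T@dw/10,2), "world",tgt, "rot",rot)
    rot+=4; pos=tgt
```

```text
15.6 [651.01 117.88 100.76] F [-1.08 -0.29 -0.41] T [-0.01  0.02 -0.02] op 0.27931897705643033 q [0.18 0.54 1.65 0.   0.95 1.75]
[[ 0.  1. -0.]
 [ 0. -0. -1.]
 [-1.  0. -0.]]
1 [0.   0.4  1.05] world [654.98 107.41] rot 0
2 [-0.    0.16  1.14] world [655.78  95.92] rot 4
3 [-0.    0.12  1.14] world [655.38  84.41] rot 8
4 [-0.    0.08  1.15] world [653.78  73.01] rot 12
5 [-0.    0.04  1.15] world [650.99  61.84] rot 16
6 [-0.    0.    1.15] world [647.06  51.02] rot 20
7 [-0.   -0.04  1.15] world [642.01  40.67] rot 24
8 [-0.   -0.08  1.15] world [635.91  30.91] rot 28
9 [-0.   -0.12  1.15] world [628.82  21.83] rot 32
10 [-0.   -0.16  1.14] world [620.82  13.55] rot 36
11 [-0.   -0.2   1.13] world [612.     6.15] rot 40
12 [-0.   -0.24  1.13] world [602.45  -0.29] rot 44
13 [-0.   -0.28  1.12] world [592.29  -5.69] rot 48
14 [-0.   -0.32  1.11] world [581.61 -10.01] rot 52
15 [-0.   -0.35  1.1 ] world [570.54 -13.18] rot 56
16 [-0.   -0.39  1.08] world [559.21 -15.18] rot 60
17 [-0.   -0.43  1.07] world [547.72 -15.98] rot 64
18 [-0.   -0.47  1.05] world [536.21 -15.58] rot 68
```

jog_arm:
  series:
    - [4,0,0,0,0.4,1.05,0.28]
    - [4,0,0,0,0.16,1.14,0.28]
    - [4,0,0,0,0.12,1.14,0.28]
    - [4,0,0,0,0.08,1.15,0.28]
    - [4,0,0,0,0.04,1.15,0.28]
    - [4,0,0,0,0,1.15,0.28]

```text
clock: 16.2
eef_pos: [647.4, 50.7, 101.1]
tcp_rot: [2.127, 1.569, 0.133]
contact_force: [1.1, 0.5, -0.6]
opening: 0.279
```

```bash
cat > arc.py <<'E'
from st import *
import sys
ang,step,N,drot=map(float,sys.argv[1:])
piv=np.array([545.8,94.]);pos=s['eef_pos'][:2].copy();rot=0
k=pos-piv;print("polar now",np.hypot(*k),np.rad2deg(np.arctan2(k[1],k[0])))
for i in range(1,int(N)+1):
    a=np.deg2rad(ang-step*i); tgt=piv+110*np.array([np.cos(a),np.sin(a)])
    c=R.from_rotvec([0,0,np.deg2rad(-rot)]).as_matrix()@M
    print(i,np.round(c.T@np.array([*(tgt-pos),0])/10,2),"world",tgt);rot+=drot;pos=tgt
E
python3 arc.py -23 6 8 4
python3 - <<'E'
from h import *
p,d=r.grab_frame("scene")
cv2.imwrite("pics/s8.png",cv2.resize(p[130:250,190:310,::-1],None,fx=5,fy=5,interpolation=cv2.INTER_CUBIC))
E
```

```text
16.2 [647.36  50.69 101.1 ] F [ 1.13  0.46 -0.59] T [ 0.07 -0.14 -0.05] op 0.27881729003809513 q [0.08 0.53 1.68 0.   0.93 2.07]
[[ 0.    0.91 -0.41]
 [ 0.   -0.41 -0.91]
 [-1.    0.   -0.  ]]
polar now 110.41248958938773 -23.09454923324785
1 [-0.   -0.08  1.13] world [642.01  40.67]
2 [-0.   -0.07  1.15] world [635.91  30.91]
3 [-0.   -0.12  1.15] world [628.82  21.83]
4 [-0.   -0.15  1.14] world [620.82  13.55]
5 [-0.   -0.19  1.13] world [612.     6.15]
6 [-0.   -0.23  1.13] world [602.45  -0.29]
7 [-0.   -0.27  1.12] world [592.29  -5.69]
8 [-0.   -0.31  1.11] world [581.61 -10.01]
```

View pics/s8.png

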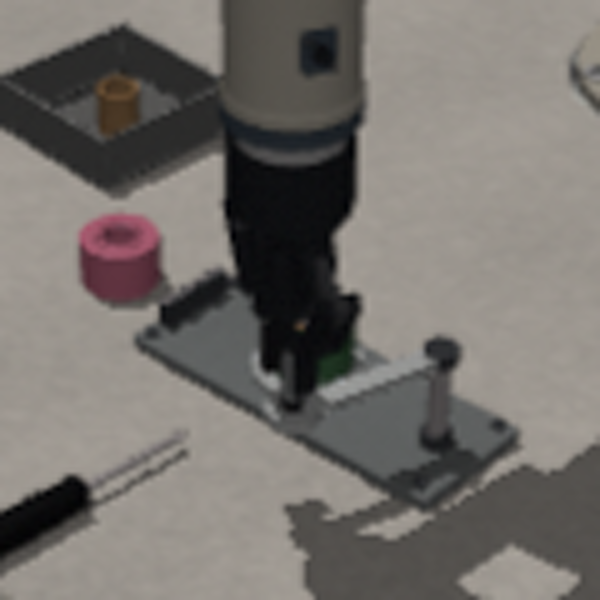

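The keeper arm is following the fingers. Continuing round the arc.

jog_arm:
  series:
    - [4,0,0,0,-0.08,1.13,0.28]
    - [4,0,0,0,-0.07,1.15,0.28]
    - [4,0,0,0,-0.12,1.15,0.28]
    - [4,0,0,0,-0.15,1.14,0.28]
    - [4,0,0,0,-0.19,1.13,0.28]
    - [4,0,0,0,-0.23,1.13,0.28]
    - [4,0,0,0,-0.27,1.12,0.28]
    - [3,0,0,0,-0.31,1.11,0.28]

```text
clock: 17.05
eef_pos: [581.5, -10.1, 100.9]
tcp_rot: [2.53, 1.569, -0.004]
contact_force: [0.1, 0.1, -0.0]
opening: 0.281
```

```bash
python3 arc.py -71 4 7 2
```

```text
17.05 [581.53 -10.09 100.93] F [ 0.09  0.11 -0.03] T [ 0.06 -0.16  0.01] op 0.28053701038574885 q [-0.02  0.44  1.83  0.    0.87  2.51]
[[ 0.    0.57 -0.82]
 [-0.   -0.82 -0.57]
 [-1.    0.   -0.  ]]
polar now 110.04910386900437 -71.0515670070388
1 [-0.   -0.24  0.72] world [574.27 -12.25]
2 [-0.   -0.26  0.72] world [566.79 -13.98]
3 [-0.   -0.29  0.71] world [559.21 -15.18]
4 [-0.   -0.31  0.7 ] world [551.56 -15.85]
5 [-0.   -0.33  0.69] world [543.88 -15.98]
6 [-0.   -0.36  0.68] world [536.21 -15.58]
7 [-0.   -0.38  0.67] world [528.59 -14.65]
```

jog_arm:
  series:
    - [2,0,0,0,-0.24,0.72,0.28]
    - [2,0,0,0,-0.26,0.72,0.28]
    - [2,0,0,0,-0.29,0.71,0.28]
    - [2,0,0,0,-0.31,0.7,0.28]
    - [2,0,0,0,-0.33,0.69,0.28]
    - [0,0,0,0,-0.15,0.3,0.28]

```text
clock: 17.65
eef_pos: [540.1, -15.7, 100.8]
tcp_rot: [2.719, 1.57, 0.013]
contact_force: [0.3, -0.1, 0.5]
opening: 0.278
```

```bash
python3 arc.py -92.8 1 8 0
python3 - <<'E'
from h import *
p,d=r.grab_frame("scene")
cv2.imwrite("pics/s9.png",cv2.resize(p[130:250,190:310,::-1],None,fx=5,fy=5,interpolation=cv2.INTER_CUBIC))
E
```

```text
17.65 [540.1  -15.66 100.79] F [ 0.27 -0.13  0.49] T [ 0.02 -0.1  -0.04] op 0.2783876947305022 q [-0.03  0.39  1.92  0.    0.83  2.67]
[[ 0.    0.42 -0.91]
 [ 0.   -0.91 -0.42]
 [-1.    0.   -0.  ]]
polar now 109.80602400250352 -92.97305061986586
1 [-0.   -0.06  0.15] world [538.51 -15.76]
2 [-0.   -0.09  0.17] world [536.6  -15.61]
3 [-0.   -0.1   0.17] world [534.68 -15.44]
4 [-0.   -0.1   0.16] world [532.78 -15.23]
5 [-0.   -0.1   0.16] world [530.87 -14.98]
6 [-0.   -0.11  0.16] world [528.97 -14.71]
7 [-0.   -0.11  0.16] world [527.08 -14.39]
8 [-0.   -0.11  0.16] world [525.19 -14.05]
```

View pics/s9.png

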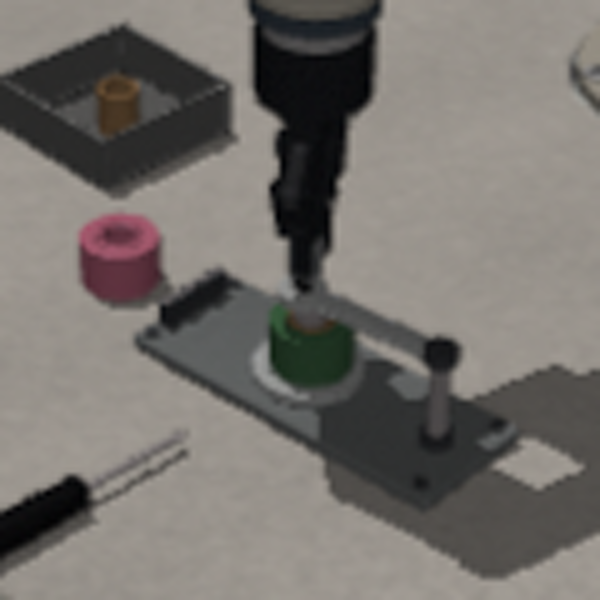

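jog_arm:
  series:
    - [0,0,0,0,-0.06,0.15,0.28]
    - [0,0,0,0,-0.09,0.17,0.28]
    - [0,0,0,0,0,0,0.28]

```text
clock: 18.0
eef_pos: [536.7, -15.7, 100.3]
tcp_rot: [2.862, 1.571, 0.155]
contact_force: [0.0, -0.4, 0.3]
opening: 0.281
```

```bash
python3 -c "from st import *"
```

```text
18.0 [536.71 -15.74 100.35] F [ 0.01 -0.35  0.32] T [ 0.07  0.   -0.02] op 0.2808780764451699 q [-0.03  0.38  1.93  0.    0.83  2.67]
[[ 0.    0.42 -0.91]
 [ 0.   -0.91 -0.42]
 [-1.    0.   -0.  ]]
```

jog_arm:
  series:
    - [0,0,0,0,-0.1,0.17,0.28]
    - [0,0,0,0,0,0,0.28]

```text
clock: 18.2
eef_pos: [534.5, -15.6, 100.2]
tcp_rot: [-0.456, 1.57, 3.121]
contact_force: [-0.2, -0.8, -0.3]
opening: 0.279
```

```bash
python3 -c "from st import *"
```

```text
18.2 [534.47 -15.59 100.2 ] F [-0.22 -0.75 -0.26] T [-0.01 -0.05  0.02] op 0.2794097014358827 q [-0.03  0.38  1.94 -0.    0.83  2.67]
[[-0.    0.42 -0.91]
 [ 0.   -0.91 -0.42]
 [-1.   -0.    0.  ]]
```

jog_arm:
  series:
    - [0,0,0,0,-0.1,0.17,0.28]
    - [0,0,0,0,0,0,0.28]

```text
clock: 18.4
eef_pos: [532.4, -15.4, 100.2]
tcp_rot: [-0.46, 1.57, 3.116]
contact_force: [0.0, -0.6, -0.1]
opening: 0.281
```

```bash
python3 -c "from st import *"
```

```text
18.4 [532.4  -15.41 100.21] F [ 0.02 -0.58 -0.09] T [-0.   -0.03 -0.05] op 0.2810923496643445 q [-0.03  0.38  1.94 -0.    0.82  2.68]
[[-0.    0.42 -0.91]
 [ 0.   -0.91 -0.42]
 [-1.   -0.    0.  ]]
```

jog_arm:
  series:
    - [0,0,0,0,-0.1,0.17,0.28]
    - [0,0,0,0,0,0,0.28]

```text
clock: 18.6
eef_pos: [532.0, -15.2, 100.5]
tcp_rot: [2.724, 1.568, 0.017]
contact_force: [5.2, 0.3, -3.3]
opening: 0.282
```

jog_arm:
  series:
    - [0,0,0,0,-0.1,0.17,0.28]
    - [0,0,0,0,0,0,0.28]

```text
clock: 18.8
eef_pos: [531.7, -15.0, 100.8]
tcp_rot: [2.72, 1.565, 0.013]
contact_force: [10.4, 0.1, -6.1]
opening: 0.278
```

```bash
python3 -c "
from st import *
p,d=r.grab_frame('scene');np.save('pics/s10d.npy',d);np.save('pics/s10rgb.npy',p)
cv2.imwrite('pics/s10.png',cv2.resize(p[160:220,210:300,::-1],None,fx=8,fy=8,interpolation=cv2.INTER_CUBIC))
"
```

```text
18.8 [531.74 -14.96 100.84] F [10.44  0.11 -6.09] T [ 0.13 -1.5  -0.  ] op 0.27832406526938913 q [-0.03  0.37  1.95  0.    0.82  2.68]
[[ 0.01  0.42 -0.91]
 [ 0.   -0.91 -0.42]
 [-1.    0.   -0.01]]
```

View pics/s10.png

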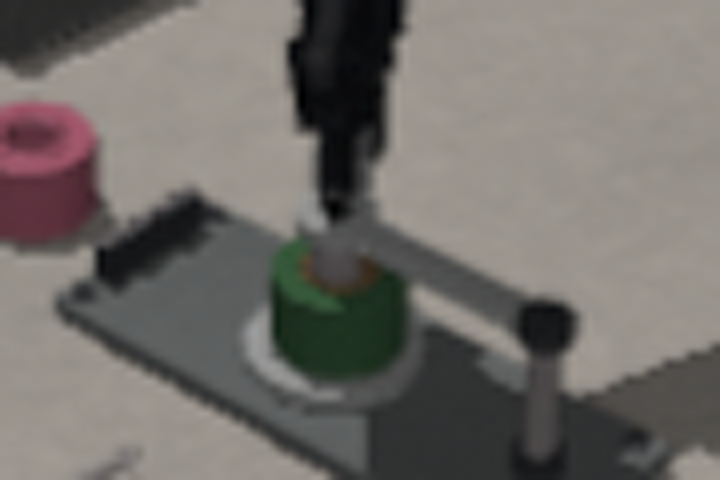

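The reaction rises to 10 N with the TCP held at x≈532, so the keeper is against its stop. Opening the fingers, centring and retreating upward.

jog_arm:
  series:
    - [0,0,0,0,0,0,0.5]
    - [0,0,0,0,0,0,0.5]
    - [0,0,0,0,0.2,-0.4,0.5]
    - [0,0,0,0,0.15,-0.35,0.5]
    - [0,0,0,-1,0,0,0.5]
    - [0,0,0,-2.5,0,0,0.5]
    - [0,0,0,-3,0,0,0.5]
    - [0,0,0,-4,0,0,0.5]
    - [0,0,0,-4,0,0,0.5]
    - [-5,0,0,-2,-2,2,0.5]
    - [-8,0,0,0,-4,3,0.5]
    - [-8,0,0,0,-4,3,0.5]
    - [-8,0,0,0,-4,2.5,0.5]
    - [-8,0,0,0,-3,2,0.5]
    - [0,0,0,0,-3,0,0.5]
    - [0,0,0,0,-3,0,0.5]
    - [0,0,0,0,0,0,0.5]

```text
clock: 20.55
eef_pos: [278.4, 67.8, 265.6]
tcp_rot: [-2.521, 1.57, 1.702]
contact_force: [0.5, -0.1, 0.1]
opening: 0.497
```

Run:
```python
from st import *
p,d=r.grab_frame("scene");np.save("pics/s11d.npy",d);np.save("pics/s11rgb.npy",p)
cv2.imwrite("pics/s11.png",cv2.resize(p[110:250,150:350,::-1],None,fx=4,fy=4,interpolation=cv2.INTER_CUBIC))
p,d=r.grab_frame("top");np.save("pics/t11d.npy",d);np.save("pics/t11rgb.npy",p)
cv2.imwrite("pics/t11.png",cv2.resize(p[120:270,200:400,::-1],None,fx=4,fy=4,interpolation=cv2.INTER_CUBIC))
```

```text
20.55 [278.45  67.79 265.57] F [ 0.51 -0.08  0.11] T [-0.01 -0.01 -0.07] op 0.49749414679938003 q [ 0.23 -0.27  2.21  0.    1.2   2.29]
[[-0.    0.88 -0.47]
 [ 0.   -0.47 -0.88]
 [-1.   -0.   -0.  ]]
```

View pics/s11.png

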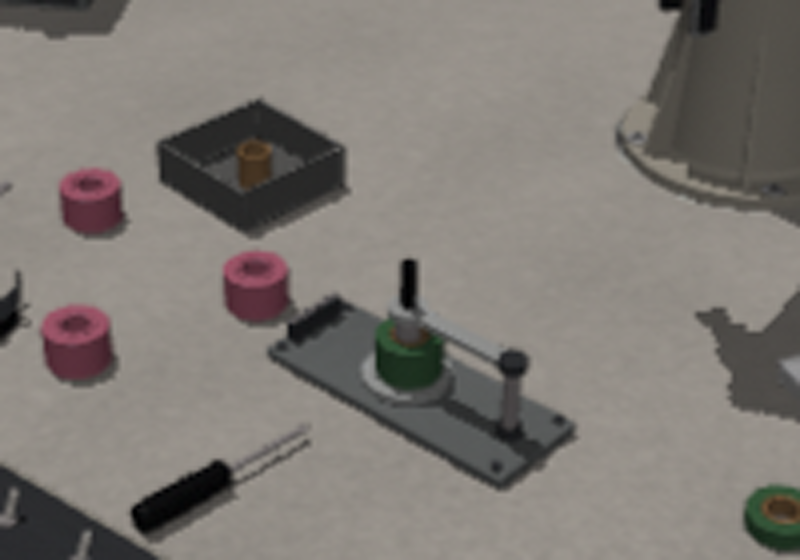

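View pics/t11.png

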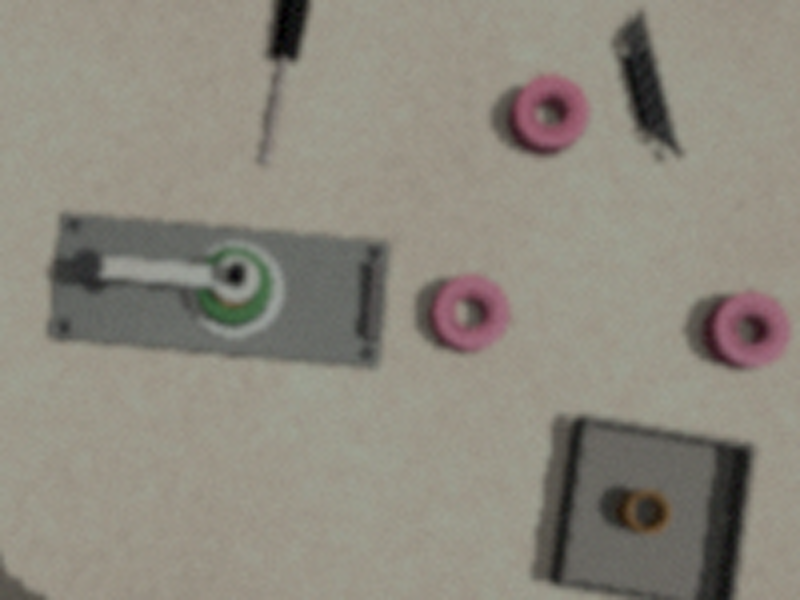

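Both views show the keeper over the spindle, the roll on the platter and the core in the tray. A numeric check of the keeper angle and roll height comes next.

Run:
```python
from h import *
k=ray("top",200+235/4,120+273/4,128);print("knob",k)
p=np.load("pics/t11rgb.npy");d=np.load("pics/t11d.npy");W=cloud("top",d)
g=cv2.cvtColor(p,cv2.COLOR_RGB2GRAY)
v,u=np.nonzero(g[180:196,252:266]<70);k2=ray("top",u.mean()+252,v.mean()+180,128);print("knob mask",k2,len(u))
y=np.array([.0663,.9978]);
for kk in (k,k2):
    q=kk[:2]-(np.array([538.5,-15.8])+110*y);print("keeper angle rad",np.arctan2(-y[0]*q[1]+y[1]*q[0],-y@q),np.hypot(*q))
ps=np.load("pics/s11rgb.npy");ds=np.load("pics/s11d.npy");S=cloud("scene",ds)
gs=cv2.cvtColor(ps,cv2.COLOR_RGB2GRAY);v,u=np.nonzero((gs<60)[174:188,245:260]);print("scene knob px",u.mean()+245,v.mean()+174,"expected if closed",proj("scene",[[538.5,-15.8,107]]),"open .03:",proj("scene",[[541.8,-15.8,107]]))
for n,P,C in(("top",p,W),("scene",ps,S)):
    h=cv2.cvtColor(P,cv2.COLOR_RGB2HSV);m=(cv2.inRange(h,(35,60,25),(95,255,255))>0)&(np.hypot(C[...,0]-538,C[...,1]+16)<45)
    print(n,"roll z pct",np.percentile(C[m][:,2],[2,50,90,98]))
```

```text
knob [534.94 -14.29 128.  ]
knob mask [532.01 -10.21 128.  ] 21
keeper angle rad -0.033606841866806896 108.78680321169485
keeper angle rad -0.06517286805150346 105.07454972372284
scene knob px 251.7560975609756 180.8048780487805 expected if closed [[252.22 180.47]] open .03: [[251.59 180.92]]
top roll z pct [32.26 57.13 60.35 62.01]
scene roll z pct [23.19 47.98 58.01 59.62]
```

```bash
python3 -c "
from rig import r
print(r.sign_off())"
```

```text
the job is handed in; nothing more can be done
None
```

The roll change is done and handed in at about 20.7 s of the 67 s allowed. I put the empty core in the scrap tray and mounted the 38 mm green roll from the right of the stand on the spindle. I then swung the keeper closed by its knob.

**Last checks:**
- **Core:** it is standing upright in the tray in both cameras.
- **Roll:** depth puts its top at about 58–60 mm, where 58 mm is expected when it sits flat on the platter.
- **Keeper:** it met its stop, with about 10 N at the fingers and no further movement. The scene camera shows the knob within half a pixel of the closed position.
- **Bystanders:** the stand and tray areas look unchanged. I did not recheck the other bystanders at the end.
- **Arm:** it was clear of everything and touching nothing at the end.

**Disagreement:** the top camera puts the keeper at −0.03 to −0.07 rad, slightly past closed. I put this down to calibration and pixel error, because the stop contact and the scene camera both say closed.

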